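Take a gas nozzle from under the flap of the consumables bin

TASK

Raise the yellow flap of the blue consumables bin by its black bar until it leans back on its stop and stays up by itself. Then take the pink ceramic nozzle out of the bin and stand it upright in the round steel dish. Leave the roll of white tape in the bin and the flap up.

Things in the scene. Friction and masses are not known exactly. Their poses are not given: they have to be found in the camera images.
- bin: Blue sheet-steel bin fixed to the bench, 130 (x) x 180 (y) x 56 mm high, walls and floor 4 mm, closed by a yellow flap 4 mm thick whose hinge runs along the bin's y at x = +65, z = 56 mm. Origin: centre of the underside, z up, front towards -x. A partition at y = 0, as high as the walls, makes two bays, 122 x 84 mm inside, centred at y = +45 and -45 mm.
- flap (a joint): Flap hinge, rad: 0 shut (level), growing as the front edge rises and swings to the back, 1.8 at the stop. The flap weighs about 0.2 kg, turns freely and falls shut; only above about 1.55 does it lean back and stay. Raised, it stands along the back rim up to z = 195 mm, with its bar behind it.
- bar (a point): Middle of the round black bar by which the flap is lifted: 11 mm thick, 100 mm long, along the bin's y, on posts 44 mm either side. 29 mm gap between bar and flap. Flap shut: 118 mm in front of the hinge axis and 40 mm above it; it moves with the flap, which reaches 18 mm beyond it. It can turn between finger pads that close across it.
- nozzle: Pink ceramic nozzle, a round tapered sleeve 40 mm tall and 18 mm across at its widest, about 12 g, standing upright on the bin's floor in one of the two bays (either one), about 12 mm nearer the front than the bay's middle. Origin at the centre of its underside, z along its axis upwards.
- tape: Roll of off-white tape, 72 mm across and 19 mm high, lying flat in the other bay. Origin at the centre of its underside.
- dish: Round shallow steel dish held to the bench by its magnetic foot, 116 mm across the rim, 22 mm high, plain steel, flat floor 5 mm thick and about 100 mm across. Origin at the centre of its underside, z up.

How it is judged (in metres and radians):
On the way, in this order (a step that is already met when the one before it is completed fails the run):
1. the flap is raised past its balance point (value of joint flap above 1.6 rad), for 0.2 s.
2. the nozzle is lifted clear of the bin while the flap stays up (z of nozzle in the frame of bin above 0.06 m and value of joint flap above 1.5 rad), for 0.1 s.
At the end, for the whole second after the job is handed in: The nozzle stands upright (within 10 degrees), at rest on the floor of the dish, its foot within 45 mm of the dish's centre; the flap is still up (above 1.5 rad); the tape is still in the bin (horizontal distance between nozzle and dish below 0.045 m and z of nozzle in the frame of dish below 0.012 m and angle between nozzle's own z axis and vertical below 0.17 rad and linear speed of nozzle below 0.02 m/s and value of joint flap above 1.5 rad and x of tape in the frame of bin between -0.07 and 0.07 m and y of tape in the frame of bin between -0.095 and 0.095 m and z of tape in the frame of bin below 0.045 m); the robot touches nothing.
It also fails if it takes over 54 s, if anything falls off the work surface, if the arm or the gripper's body presses on something with over 40 N, if the wrist force passes 120 N, or if a joint passes its speed limit or range.

ROBOT

A 6-joint arm with a two-finger parallel gripper is mounted at the origin on a cart in front of the work surface, level with it; the furniture and walls round the work are solid. World frame = base frame: x ahead of the robot, y to its left, z up, the work surface at z = 0. Lengths are in m, angles in degrees, forces in N, time in s.
With the tool pointing down it reaches from about 0.35 to 0.875 m from the base axis. Payload 4.2 kg.
Tool frame: the origin (TCP) lies midway between the tips of the shut fingers; the grasp point (between the pads) lies 19 mm behind it; z points along the fingers, y is the line along which they close (so a half turn about z gives the same grasp; the last joint's range is limited). The gripper opens to 87 mm and grips with 3 to 60 N. Pads are 19 mm wide; open, the fingers measure 117 mm over their backs; the gripper's body (75 mm by 190 mm) begins 51 mm behind the grasp point.
Start: joints at [82.827, 22.042, 0.453, 0, -68.411, -14.817], TCP at [0.234, 0.58, 0.223] pointing down, gripper open.
Joint ranges: [-179.83, 179.83], [-69.29, 118.12], [-61.27, 80.66], [-181.25, 117.63], [-171.15, -9.14], [-177.46, 177.46]. Speed limits (degrees/s): [159.86, 159.86, 180, 180, 180, 180].

INTERFACE

Orientations are given as a 3x3 rotation matrix whose columns are the frame's x, y, z axes.
In Python, from station import r gives the robot as it stands.
- The arm moves only by the tool send_path, called after "Call:" by a JSON object that holds its "fn" and its "kwargs", one argument or row to a line. Schema: {"type":"object","properties":{"deltas":{"type":"array","items":{"type":"number"},"minItems":7,"maxItems":56},"only":{"type":"string"},"quiet":{"type":"boolean"},"lines":{"type":"string"}},"required":["deltas"],"additionalProperties":false}. deltas is one flat list of numbers that holds 1 to 8 rows one after another, with no inner brackets; each row has 7 numbers: the opening from 0.0 (shut) to 1.0 (fully open), then dx, dy, dz in units of 50 mm, then a rotation vector rx, ry, rz in units of 2 degrees; each row is the pose to reach, as a shift and turn from the pose commanded when the call began, along the tool's axes at that moment; what a row does not reach only later rows make up. A row lasts 1/10 s, in which the tool goes at most 0.05 m and 8.59 degrees, less where a joint would pass 70% of its speed; a pose out of reach is approached as far as the arm can. The fingers move at their own pace and stop on an object; the grip force is fixed at half the most. Time passes only in rows, so rows that do not move let the fingers close. The tool returns the time, the measured TCP pose, the force, the opening and the grip force at its end. only (a regular expression) keeps the lines of the reply that match it, lines (a string "A,B") keeps lines A to B, and quiet returns only ok. Input that does not fit is refused with a message, and nothing moves.
- r.sense(): the state, without advancing time (a new reading comes with each control period).
- r.capture(name): name is "scene" or "side" or "wrist"; returns a dict with "pixels" (480x640x3 uint8, red, green, blue), "z_map" (480x640 float32, m along the optical axis (not along the pixel's ray), 0 where there is no reading), "K" (3x3 intrinsics, pixels), "distortion" ([k1, k2, p1, p2, k3] as OpenCV has them; the pictures are not rectified), "world_from_camera" (4x4, takes a point from camera to world coordinates). Camera axes: x right, y up, looking along -z (the intrinsics and any distortion apply to the point x, -y, -z); pixel columns grow to the right and rows downward; lengths in m; the calibration is good to about 2 mm. A picture is of the moment at which its call begins.
- r.finish_job(): hands the job in; it is judged then, once.
The state is a dict: "time_s": time; "joints": joint angles; "joint_velocities": joint speeds; "effort": joint torques, N m; "tcp_pos": TCP position; "ee_rot": TCP orientation; "wrist_force": force on the tool from outside, world axes, zero at the start; "moment": the same for the moment, N m; "gripper_width": opening from 0.0 (shut) to 1.0 (fully open); "gripper_force": force on a finger pad.
Only numpy, scipy, OpenCV 4.12 (cv2) and the standard library are available. Lean on these libraries where they do the work, as an engineer would, in place of code of your own. Each camera call takes 0.05 s, during which the arm holds its last target. There are 200 camera calls.

## Working session

There is one attempt and no reset: what is moved stays moved. The work goes in short steps, Python scripts to look and compute and a tool call to move; the robot and the scene stay as the last step left them, time stands still between calls to the robot, and variables do not carry over. Pictures are saved under pics/ and viewed, at most 10 in all, crops included, and the job is handed in when it is done.

```bash
ls; mkdir -p pics; cat > h.py <<'E'
import numpy as np,cv2
from station import r
def pts(c,mask=None):
    z=c["z_map"];K=np.array(c["K"]);v,u=np.nonzero((z>0) if mask is None else (mask&(z>0)))
    p=cv2.undistortPoints(np.stack([u,v],1).astype(np.float64)[:,None],K,np.array(c["distortion"]))[:,0]
    d=z[v,u]
    P=np.stack([p[:,0]*d,-p[:,1]*d,-d],1)
    T=np.array(c["world_from_camera"]);return P@T[:3,:3].T+T[:3,3],u,v
def save(c,n): cv2.imwrite(f"pics/{n}.png",c["pixels"][:,:,::-1])
E
python3 - <<'E'
from h import *
import pickle
cs={n:r.capture(n) for n in("scene","side","wrist")}
pickle.dump(cs,open("c0.pkl","wb"))
im=np.vstack([np.hstack([cv2.resize(cs[n]["pixels"],(400,300)) for n in("scene","side")]),np.hstack([cv2.resize(cs["wrist"]["pixels"],(400,300)),np.zeros((300,400,3),np.uint8)])])
cv2.imwrite("pics/a.png",im[:,:,::-1])
s=r.sense();print(s)
for n in cs:print(n,np.round(cs[n]["world_from_camera"],3).tolist(),cs[n]["distortion"], (cs[n]["z_map"]>0).mean())
E
```

```text
pics
station.py
{'time_s': 0.15, 'joints': array([ 8.28238649e+01,  2.20805013e+01,  3.99966072e-01, -2.13674052e-02,
       -6.84094852e+01, -1.48175118e+01]), 'joint_velocities': array([ 0.02587365, -0.09481526,  0.27434204,  0.03955085,  0.02705374,
        0.02034137]), 'effort': array([-2.92638979e-04, -3.91052663e+01,  1.87587315e+01,  4.22228560e+00,
        1.23918903e-02, -1.36936451e-04]), 'tcp_pos': array([0.23387056, 0.57912985, 0.22172531]), 'ee_rot': array([[ 9.27173901e-01, -3.74630840e-01, -5.40314781e-04],
       [-3.74631224e-01, -9.27172664e-01, -1.51550349e-03],
       [ 6.67892494e-05,  1.60755407e-03, -9.99998706e-01]]), 'wrist_force': array([ 0.03767946,  0.82988323, -0.09825643]), 'moment': array([-0.00167742, -0.04448222, -0.03413926]), 'gripper_force': 0.0, 'gripper_width': 1.0014892805765077}
scene [[0.622, 0.397, -0.675, -0.056], [-0.783, 0.308, -0.54, -0.428], [-0.006, 0.865, 0.502, 0.533], [0.0, 0.0, 0.0, 1.0]] [-0.05280821  0.          0.          0.          0.        ] 0.996044921875
side [[1.0, 0.007, 0.0, 0.507], [-0.004, 0.572, -0.82, -0.688], [-0.006, 0.82, 0.572, 0.59], [0.0, 0.0, 0.0, 1.0]] [-0.07228636  0.          0.          0.          0.        ] 0.995966796875
wrist [[-0.374, 0.893, 0.252, 0.302], [-0.928, -0.36, -0.099, 0.553], [0.002, -0.27, 0.963, 0.384], [0.0, 0.0, 0.0, 1.0]] [-0.05575628  0.          0.          0.          0.        ] 0.9894986979166667
```

View pics/a.png

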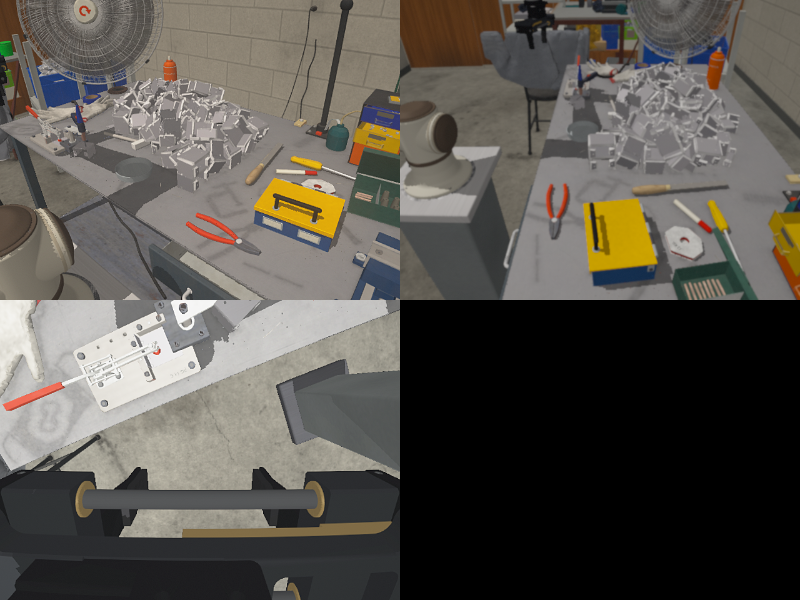

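The scene view shows the bin around (480,345) in full-resolution pixels, with the yellow flap and black bar, and the dish around (212,270). In the side view the bin is at (352,380) and the dish at (290,208).

```bash
python3 - <<'E'
from h import *
import pickle
cs=pickle.load(open("c0.pkl","rb"))
for n,bx in(("scene",(400,280,560,400)),("side",(280,300,440,470))):
    c=cs[n];hsv=cv2.cvtColor(c["pixels"],cv2.COLOR_RGB2HSV)
    roi=np.zeros((480,640),bool);roi[bx[1]:bx[3],bx[0]:bx[2]]=1
    m=(hsv[...,0]>18)&(hsv[...,0]<34)&(hsv[...,1]>150)&(hsv[...,2]>90)&roi
    P,_,_=pts(c,m);z=np.median(P[:,2]);Q=P[abs(P[:,2]-z)<.006]
    rc=cv2.minAreaRect((Q[:,:2]*1000).astype(np.float32));print(n,"flap z",z,len(Q),rc,np.round(cv2.boxPoints(rc)).tolist())
    P,_,_=pts(c,roi);B=P[(P[:,2]>.08)&(P[:,2]<.12)&(np.hypot(*(P[:,:2]-np.array(rc[0])/1000).T)<.12)]
    rb=cv2.minAreaRect((B[:,:2]*1000).astype(np.float32));print(" bar",len(B),rb,B[:,2].max(),np.median(B,0))
# dish: points of height .012-.026
for n,bx in(("scene",(170,230,260,310)),("side",(255,180,330,240))):
    c=cs[n];roi=np.zeros((480,640),bool);roi[bx[1]:bx[3],bx[0]:bx[2]]=1
    P,_,_=pts(c,roi);print(n,np.histogram(P[:,2],bins=[-.02,-.003,.003,.007,.012,.018,.026,.05,.2])[0])
    D=P[(P[:,2]>.017)&(P[:,2]<.026)];rc=cv2.minEnclosingCircle((D[:,:2]*1000).astype(np.float32));print(rc,np.median(D,0),D.min(0),D.max(0))
im=np.hstack([cv2.resize(cs["scene"]["pixels"][210:330,150:290],(400,343),interpolation=2),cv2.resize(cs["side"]["pixels"][160:260,230:347],(400,343),interpolation=2)])
cv2.imwrite("pics/b.png",im[:,:,::-1])
E
```

```text
scene flap z 0.059470616675607435 6607 ((532.8743896484375, -257.01959228515625), (139.83177185058594, 182.9159698486328), 6.6320695877075195) [[453.0, -174.0], [474.0, -356.0], [613.0, -340.0], [592.0, -158.0]]
 bar 713 ((482.0423278808594, -262.25537109375), (11.144922256469727, 110.19546508789062), 6.771049499511719) 0.1012752331556871 [ 0.48091126 -0.26538034  0.09729055]
side flap z 0.06185260713775631 9991 ((534.5572509765625, -255.44488525390625), (136.45748901367188, 185.43661499023438), 6.83547830581665) [[456.0, -172.0], [478.0, -356.0], [613.0, -339.0], [591.0, -155.0]]
 bar 569 ((484.2653503417969, -261.228271484375), (11.144399642944336, 110.504150390625), 6.713411331176758) 0.10446839307757844 [ 0.48499244 -0.27166608  0.10123635]
scene [ 103 4892 1006  308  385  342   92   33]
((476.1324157714844, 256.55401611328125), 111.6965560913086) [0.44800352 0.25307556 0.02024505] [0.37163797 0.17498411 0.0170152 ] [0.58518785 0.35706487 0.02531026]
side [   0 1947  789  432  191  277    1  841]
((430.4479675292969, 233.95098876953125), 60.059852600097656) [0.4235579  0.25651051 0.02178165] [0.37264169 0.17444723 0.01708022] [0.48563392 0.29276253 0.02582463]
```

View pics/b.png

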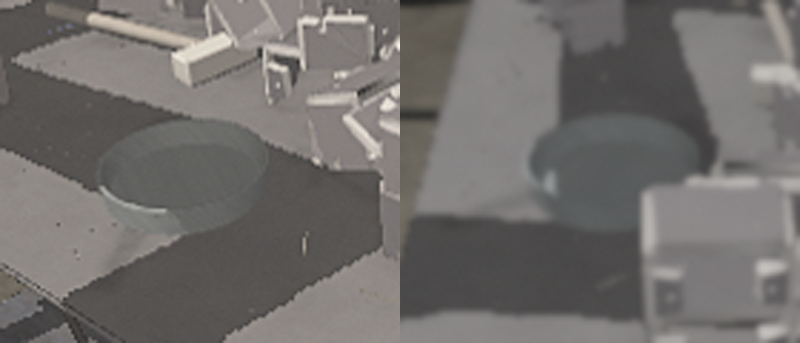

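Both views agree on the bar: centre about (0.483, -0.262, 0.096) with the bin yawed 6.7°. Height and sizes match the given values. In the side view the dish rim spans 113 × 118 mm around (0.429, 0.234). The crops show the dish with a white block just to its +x side. I'll move towards the bar first.

The rows are not in the units I measure in: shifts go in units of 50 mm and turns go in units of 2 degrees. I convert before sending: 0.35 m is 7, 0.278 m is 5.56, 61.3 degrees is 30.65.

```bash
cat >> h.py <<'E'
def go(p,yaw=None,R=None):
    "shift/turn in tool axes from the measured pose; yaw = direction of tool y, deg"
    s=r.sense();R0=s["ee_rot"];d=R0.T@(np.array(p)-s["tcp_pos"])
    if yaw is not None:
        a=np.radians(yaw);y=np.array([np.cos(a),np.sin(a),0]);z=np.array([0,0,-1.]);R=np.stack([np.cross(y,z),y,z],1)
    w=np.zeros(3) if R is None else np.degrees(cv2.Rodrigues(R0.T@R)[0][:,0])
    print("shift",np.round(d,4),"norm",round(float(np.linalg.norm(d)),3),"turn",np.round(w,2))
E
```

Call:
{"fn": "send_path", "kwargs": {
  "deltas": [1, 5.56, 7, 0, 0, 0, 30.65, 1, 5.56, 7, 0, 0, 0, 30.65, 1, 5.56, 7, 0, 0, 0, 30.65, 1, 5.56, 7, 0, 0, 0, 30.65, 1, 5.56, 7, 0, 0, 0, 30.65, 1, 5.56, 7, 0, 0, 0, 30.65, 1, 5.56, 7, 0, 0, 0, 30.65, 1, 5.56, 7, 0, 0, 0, 30.65]
}}

```text
time_s: 0.95
tcp_pos: [0.3473, 0.1939, 0.2226]
ee_rot: [[0.115, -0.993, 0.0], [-0.993, -0.115, 0.0], [-0.0, -0.0, -1.0]]
wrist_force: [1.5, 0.5, -0.2]
gripper_width: 0.999
gripper_force: 0.0
```

```bash
python3 -c "
from h import *
go([.483,-.262,.2],-173.3)"
```

```text
shift [ 0.4684 -0.0825  0.0225] norm 0.476 turn [-0.02  0.02 -0.11]
```

Call:
{"fn": "send_path", "kwargs": {
  "deltas": [1, 9, -1.62, 0.4, 0, 0, 0, 1, 9, -1.62, 0.4, 0, 0, 0, 1, 9, -1.62, 0.4, 0, 0, 0, 1, 9, -1.62, 0.4, 0, 0, 0, 1, 9, -1.62, 0.4, 0, 0, 0, 1, 9, -1.62, 0.4, 0, 0, 0, 1, 9, -1.62, 0.4, 0, 0, 0, 1, 9, -1.62, 0.4, 0, 0, 0]
}}

```text
time_s: 1.75
tcp_pos: [0.4637, -0.1886, 0.2049]
ee_rot: [[0.116, -0.993, 0.0], [-0.993, -0.116, 0.0], [-0.0, -0.0, -1.0]]
wrist_force: [1.4, 1.3, 0.8]
gripper_width: 1.0
gripper_force: 0.0
```

```bash
python3 -c "
from h import *
go([.483,-.262,.2],-173.3)"
```

```text
shift [ 0.0751 -0.0106  0.0049] norm 0.076 turn [-0.01  0.01 -0.01]
```

Call:
{"fn": "send_path", "kwargs": {
  "deltas": [0.7, 1.1, -0.14, 0.1, 0, 0, 0, 0.7, 1.1, -0.14, 0.1, 0, 0, 0, 0.7, 1.1, -0.14, 0.1, 0, 0, 0, 0.7, 1.1, -0.14, 0.1, 0, 0, 0]
}}

```text
time_s: 2.15
tcp_pos: [0.4766, -0.2396, 0.1999]
ee_rot: [[0.117, -0.993, -0.001], [-0.993, -0.117, 0.0], [-0.001, 0.001, -1.0]]
wrist_force: [0.1, -0.0, 0.6]
gripper_width: 0.74
gripper_force: 0.0
```

```bash
python3 -c "
from h import *
go([.483,-.262,.077],-173.3)
c=r.capture('wrist');save(c,'w1')
P,u,v=pts(c);B=P[(P[:,2]>.08)&(P[:,2]<.106)&(np.hypot(P[:,0]-.483,P[:,1]+.262)<.075)]
print(len(B),cv2.minAreaRect((B[:,:2]*1000).astype(np.float32)),np.percentile(B[:,2],[50,98]))"
```

```text
shift [ 0.0231 -0.0038  0.1228] norm 0.125 turn [0.04 0.03 0.02]
1814 ((484.56536865234375, -260.0450134277344), (10.433521270751953, 108.83123779296875), 6.749885559082031) [0.10006667 0.10192764]
```

View pics/w1.png

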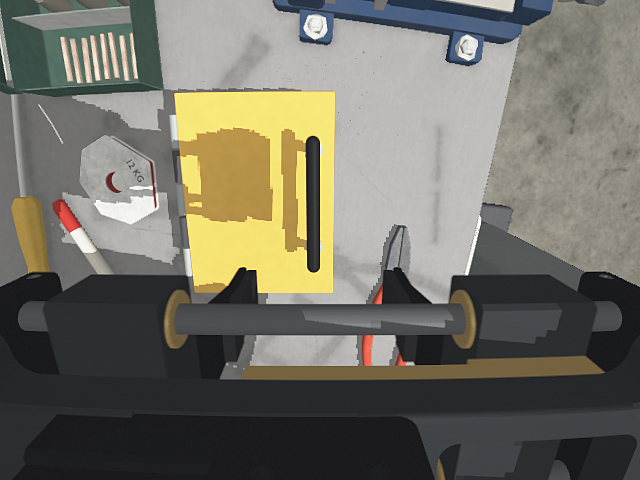

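The wrist view shows the bar from (313,140) to (313,268), clear of the pliers, and its measured centre is (0.484, -0.261). I'll go down and grip it.

Call:
{"fn": "send_path", "kwargs": {
  "deltas": [0.7, 0.44, -0.092, 0.8, 0, 0, 0, 0.7, 0.44, -0.092, 1.6, 0, 0, 0, 0.6, 0.44, -0.092, 2.2, 0, 0, 0, 0.6, 0.44, -0.092, 2.44, 0, 0, 0, 0.6, 0.44, -0.092, 2.44, 0, 0, 0]
}}

```text
time_s: 2.7
tcp_pos: [0.4836, -0.2602, 0.0773]
ee_rot: [[0.119, -0.993, -0.003], [-0.993, -0.119, 0.001], [-0.001, 0.003, -1.0]]
wrist_force: [-1.1, 0.5, 1.0]
gripper_width: 0.608
gripper_force: 0.0
```

Call:
{"fn": "send_path", "kwargs": {
  "deltas": [0, 0, 0, 0, 0, 0, 0, 0, 0, 0, 0, 0, 0, 0, 0, 0, 0, 0, 0, 0, 0, 0, 0, 0, 0, 0, 0, 0, 0, 0, 0, 0, 0, 0, 0, 0, 0, 0, 0, 0, 0, 0]
}}

```text
time_s: 3.3
tcp_pos: [0.4842, -0.2616, 0.0783]
ee_rot: [[0.117, -0.993, 0.0], [-0.993, -0.117, -0.0], [0.0, -0.0, -1.0]]
wrist_force: [0.5, 0.4, -0.0]
gripper_width: 0.14
gripper_force: 0.0
```

Call:
{"fn": "send_path", "kwargs": {
  "deltas": [0, 0, 0, 0, 0, 0, 0, 0, 0, 0, 0, 0, 0, 0, 0, 0, 0, 0, 0, 0, 0, 0, 0, 0, 0, 0, 0, 0]
}}

```text
time_s: 3.7
tcp_pos: [0.4845, -0.2616, 0.0783]
ee_rot: [[0.117, -0.993, 0.001], [-0.993, -0.117, -0.0], [0.0, -0.001, -1.0]]
wrist_force: [0.2, -0.6, 1.6]
gripper_width: 0.115
gripper_force: 30.0
```

Call:
{"fn": "send_path", "kwargs": {
  "deltas": [0, 0, -0.092, -0.232, 0, 0, 0, 0, 0, -0.206, -0.452, 0, 0, 0, 0, 0, -0.342, -0.662, 0, 0, 0, 0, 0, -0.498, -0.856, 0, 0, 0, 0, 0, -0.672, -1.034, 0, 0, 0, 0, 0, -0.864, -1.194, 0, 0, 0, 0, 0, -1.07, -1.332, 0, 0, 0, 0, 0, -1.29, -1.45, 0, 0, 0]
}}

```text
time_s: 4.5
tcp_pos: [0.5459, -0.2544, 0.1526]
ee_rot: [[0.117, -0.993, -0.006], [-0.993, -0.117, -0.0], [-0.0, 0.006, -1.0]]
wrist_force: [-6.8, -0.7, 6.7]
gripper_width: 0.11
gripper_force: 30.0
```

Call:
{"fn": "send_path", "kwargs": {
  "deltas": [0, 0, -0.23, -0.096, 0, 0, 0, 0, 0, -0.468, -0.168, 0, 0, 0, 0, 0, -0.712, -0.216, 0, 0, 0, 0, 0, -0.96, -0.24, 0, 0, 0, 0, 0, -1.21, -0.238, 0, 0, 0, 0, 0, -1.458, -0.212, 0, 0, 0, 0, 0, -1.702, -0.16, 0, 0, 0, 0, 0, -1.938, -0.086, 0, 0, 0]
}}

```text
time_s: 5.3
tcp_pos: [0.6455, -0.2428, 0.1545]
ee_rot: [[0.117, -0.993, -0.0], [-0.993, -0.117, -0.0], [0.0, 0.0, -1.0]]
wrist_force: [-0.4, -2.4, 1.1]
gripper_width: 0.115
gripper_force: 30.0
```

Call:
{"fn": "send_path", "kwargs": {
  "deltas": [0, 0, -0.17, 0.07, 0, 0, 0, 0, 0, -0.32, 0.15, 0, 0, 0, 0, 0, -0.32, 0.15, 0, 0, 0, 0, 0, -0.32, 0.15, 0, 0, 0]
}}

```text
time_s: 5.7
tcp_pos: [0.6607, -0.241, 0.1471]
ee_rot: [[0.117, -0.993, 0.001], [-0.993, -0.117, -0.0], [0.0, -0.0, -1.0]]
wrist_force: [-0.1, -4.0, -0.9]
gripper_width: 0.115
gripper_force: 30.0
```

```bash
python3 -c "
from h import *
c=r.capture('side');d=r.capture('wrist')
cv2.imwrite('pics/s2.png',np.hstack([c['pixels'][260:480,220:540],d['pixels'][:220,:320]])[:,:,::-1])"
```

```text
(no output)
```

View pics/s2.png

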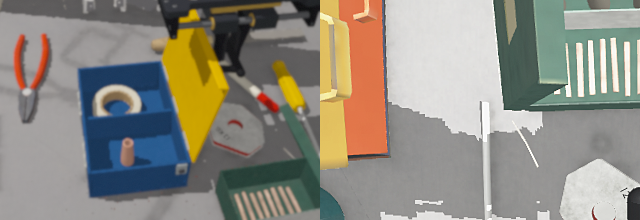

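The side crop shows the flap up and leaning back, the pink nozzle at about (127,152) in the -y bay, and the tape in the +y bay. I'll let go of the bar, lift straight up and measure the nozzle.

Call:
{"fn": "send_path", "kwargs": {
  "deltas": [0.24, 0, 0, 0, 0, 0, 0, 0.24, 0, 0, 0, 0, 0, 0, 0.24, 0, 0, 0, 0, 0, 0]
}}

```text
time_s: 6.1
tcp_pos: [0.6605, -0.24, 0.1475]
ee_rot: [[0.117, -0.993, 0.001], [-0.993, -0.117, 0.001], [-0.001, -0.001, -1.0]]
wrist_force: [-0.9, 0.4, -0.6]
gripper_width: 0.226
gripper_force: 0.1
```

Call:
{"fn": "send_path", "kwargs": {
  "deltas": [0.24, 0, 0, -0.4, 0, 0, 0, 0.24, 0, 0, -1.2, 0, 0, 0, 0.24, 0, 0, -2.2, 0, 0, 0, 0.24, 0, 0, -2.8, 0, 0, 0, 0.24, 0, 0, -2.8, 0, 0, 0]
}}

```text
time_s: 6.6
tcp_pos: [0.6625, -0.2411, 0.2947]
ee_rot: [[0.118, -0.993, 0.012], [-0.993, -0.118, -0.003], [0.004, -0.012, -1.0]]
wrist_force: [-0.5, 0.2, -0.1]
gripper_width: 0.242
gripper_force: 0.0
```

```bash
cat > m.py <<'E'
from h import *
bx=np.array([.9932,.1167]);by=np.array([-.1167,.9932]);h=np.array([.6010,-.2475])
for n in("scene","side","wrist"):
    c=r.capture(n);P,_,_=pts(c);q=P[:,:2]-h;U=q@bx;V=q@by
    f=(abs(V)<.085)&(U>-.05)&(U<.08)&(P[:,2]>.08)&(P[:,2]<.185)
    hs=cv2.cvtColor(c["pixels"],cv2.COLOR_RGB2HSV);px=c["pixels"].astype(int)
    g=c["z_map"]>0
    yel=((hs[...,0]>18)&(hs[...,0]<34)&(hs[...,1]>150))[g]
    pink=((px[...,0]-px[...,2]>40)&(px[...,0]-px[...,1]>35)&(px[...,0]>110)&(hs[...,1]<160))[g]
    k=f&yel
    if k.sum()>50: a=np.polyfit(P[k,2]-.056,U[k],1)[0];print(n,"flap deg from vertical back",np.degrees(np.arctan(a)),"rad",np.pi/2+np.arctan(a),k.sum())
    k=pink&(U<-.003)&(U>-.127)&(abs(V)<.09)&(P[:,2]<.06)&(P[:,2]>.005)
    if k.sum()>15:
        N=P[k];t=N[N[:,2]>N[:,2].max()-.006];print(n,"nozzle",k.sum(),"zmax",N[:,2].max(),"minmax xy",N.min(0),N.max(0),"top",t.mean(0),"UV",U[k].mean(),V[k].mean())
E
python3 m.py
```

```text
scene flap deg from vertical back 13.073488296590648 rad 1.7989717422913483 7379
scene nozzle 241 zmax 0.04514487795283806 minmax xy [ 0.5070038  -0.30933742  0.00507922] [ 0.54356098 -0.19057421  0.04514488] top [ 0.53173612 -0.30031358  0.04220622] UV -0.07562775068261057 -0.03295370231440738
side flap deg from vertical back 13.416570443298196 rad 1.8049596553562053 4224
side nozzle 218 zmax 0.04638377489887435 minmax xy [ 0.52710746 -0.30897212  0.0092527 ] [ 0.54028    -0.29199228  0.04638377] top [ 0.53387231 -0.29958403  0.04368787] UV -0.07373139454500466 -0.04716171289174449
wrist nozzle 46 zmax 0.04432701108674125 minmax xy [ 0.50191298 -0.3060433   0.01122468] [ 0.54500069 -0.19908739  0.04432701] top [ 0.53465737 -0.29795296  0.04282268] UV -0.07162665861018955 -0.03396775107051308
```

The flap measures 1.80 rad in two views, so it is on its stop. The nozzle is at about (0.5325, -0.300) with its top at 0.044, which matches the nominal bin (-12, -45). I'll close across bin y so the wide body stays clear of the flap, with the camera on the front side. First I'll check what is around the bin and the range left on joint 6.

```bash
python3 - <<'E'
from h import *
print(np.round(r.sense()["joints"],1)); go([.5325,-.300,.25],96.7)
c=r.capture("scene");P,_,_=pts(c)
k=(abs(P[:,0]-.5325)<.05)&(abs(P[:,1]+.3)<.13)&(P[:,2]>.065);print(k.sum(),P[k].min(0) if k.any() else'',P[k].max(0) if k.any() else'')
s=r.capture("side")
for n,c in(("scene",c),("side",s)):
    P,_,_=pts(c);d=P[(P[:,2]>.017)&(P[:,2]<.0235)&(np.hypot(P[:,0]-.429,P[:,1]-.234)<.064)]
    print(n,len(d),d.min(0),d.max(0))
    k=(np.hypot(P[:,0]-.429,P[:,1]-.234)<.13)&(P[:,2]>.04)&(P[:,2]<.25);print("near dish",k.sum(),P[k].min(0),P[k].max(0))
E
```

```text
[ -6.9  28.3  19.4  -0.1 -81.2  13.6]
shift [0.0447 0.1335 0.0366] norm 0.145 turn [1.100e-01 3.000e-02 9.002e+01]
2296 [ 0.48426817 -0.4299451   0.06566292] [ 0.58247302 -0.21427873  0.39889813]
scene 337 [0.37119638 0.17386981 0.01701017] [0.48739    0.29164799 0.02308483]
near dish 1010 [0.48501951 0.11747458 0.04004865] [0.55890083 0.28325642 0.14499523]
side 240 [0.37244251 0.17441807 0.01700489] [0.48565728 0.2932967  0.02346728]
near dish 354 [0.4976605  0.13148385 0.05225767] [0.55574305 0.28690299 0.14918821]
```

```bash
python3 - <<'E'
from h import *
import pickle
cs=pickle.load(open("c0.pkl","rb"))
for n in("scene","side"):
    P,_,_=pts(cs[n])
    k=(abs(P[:,0]-.53)<.055)&(P[:,1]<-.355)&(P[:,1]>-.44)&(P[:,2]>.065)&(P[:,2]<.3);print(n,k.sum(),P[k].min(0) if k.any() else'',P[k].max(0) if k.any() else'')
E
```

```text
scene 257 [ 0.48367876 -0.43999368  0.0650043 ] [ 0.52645608 -0.42707844  0.07685544]
side 0  
```

Call:
{"fn": "send_path", "kwargs": {
  "deltas": [0.4, 0.9, 2.66, 0.72, 0, 0, 45, 0.4, 0.9, 2.66, 0.72, 0, 0, 45, 0.4, 0.9, 2.66, 0.72, 0, 0, 45, 0.4, 0.9, 2.66, 0.72, 0, 0, 45, 0.4, 0.9, 2.66, 0.72, 0, 0, 45, 0.4, 0.9, 2.66, 0.72, 0, 0, 45, 0.4, 0.9, 2.66, 0.72, 0, 0, 45, 0.4, 0.9, 2.66, 0.72, 0, 0, 45]
}}

```text
time_s: 7.65
tcp_pos: [0.5329, -0.3008, 0.2498]
ee_rot: [[-0.886, -0.463, -0.003], [-0.463, 0.886, 0.001], [0.002, 0.002, -1.0]]
wrist_force: [-0.7, -0.0, -0.3]
gripper_width: 0.396
gripper_force: 0.0
```

```bash
python3 -c "
from h import *
go([.5325,-.300,.16],96.7)"
```

```text
shift [-0.0002  0.0007  0.0898] norm 0.09 turn [ 0.1  -0.14 20.89]
```

Call:
{"fn": "send_path", "kwargs": {
  "deltas": [0.4, 0, 0, 0.8, 0, 0, 4, 0.4, 0, 0, 1.6, 0, 0, 8, 0.4, 0, 0, 1.8, 0, 0, 10.5, 0.4, 0, 0, 1.8, 0, 0, 10.5, 0.4, 0, 0, 1.8, 0, 0, 10.5]
}}

```text
time_s: 8.15
tcp_pos: [0.5337, -0.3012, 0.1612]
ee_rot: [[-0.992, -0.123, -0.001], [-0.123, 0.992, -0.0], [0.001, -0.0, -1.0]]
wrist_force: [-0.2, -0.9, 0.8]
gripper_width: 0.4
gripper_force: 0.0
```

```bash
python3 - <<'E'
from h import *
c=r.capture("wrist");P,u,v=pts(c)
px=c["pixels"].astype(int);g=c["z_map"]>0
pink=((px[...,0]-px[...,2]>40)&(px[...,0]-px[...,1]>35)&(px[...,0]>110))[g]
k=pink&(np.hypot(P[:,0]-.5325,P[:,1]+.3)<.03)&(P[:,2]<.06)
N=P[k];print(k.sum(),N.min(0),N.max(0));t=N[N[:,2]>.038];print(t.min(0),t.max(0),t.mean(0))
save(c,"w3");go([.5325,-.300,.013],96.7)
E
```

```text
269 [ 0.52520531 -0.30650265  0.00274994] [ 0.55259437 -0.29077185  0.04520134]
[ 0.52688866 -0.30417636  0.03801766] [ 0.5386475  -0.29077185  0.04520134] [ 0.53211094 -0.29781485  0.04175519]
shift [0.0016 0.0016 0.1491] norm 0.149 turn [-0.05  0.05  0.36]
```

View pics/w3.png

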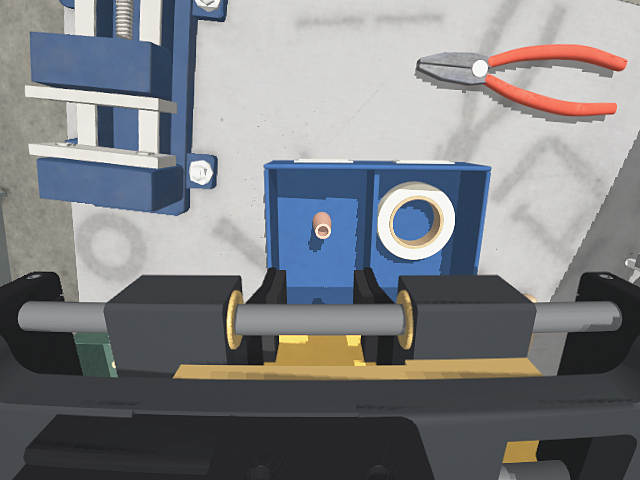

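The wrist view shows the nozzle top at (322,230) in the left bay, the tape untouched in the right bay, and the fingers lined up with the bay. The top centre measures (0.5325, -0.2985). I'll descend and grip.

Call:
{"fn": "send_path", "kwargs": {
  "deltas": [0.4, 0.02, 0.048, 0.8, 0, 0, 0.15, 0.4, 0.02, 0.048, 1.6, 0, 0, 0.15, 0.4, 0.02, 0.048, 2.2, 0, 0, 0.15, 0.4, 0.02, 0.048, 2.6, 0, 0, 0.15, 0.4, 0.02, 0.048, 2.84, 0, 0, 0.15, 0.4, 0.02, 0.048, 2.96, 0, 0, 0.15, 0.4, 0.02, 0.048, 2.96, 0, 0, 0.15]
}}

```text
time_s: 8.9
tcp_pos: [0.5327, -0.2989, 0.0138]
ee_rot: [[-0.993, -0.116, 0.001], [-0.116, 0.993, -0.0], [-0.001, -0.0, -1.0]]
wrist_force: [-0.4, -0.6, -0.9]
gripper_width: 0.401
gripper_force: 0.0
```

Call:
{"fn": "send_path", "kwargs": {
  "deltas": [0, 0, 0, 0, 0, 0, 0, 0, 0, 0, 0, 0, 0, 0, 0, 0, 0, 0, 0, 0, 0, 0, 0, 0, 0, 0, 0, 0, 0, 0, 0, 0, 0, 0, 0, 0, 0, 0, 0, 0, 0, 0]
}}

```text
time_s: 9.5
tcp_pos: [0.5328, -0.2989, 0.0142]
ee_rot: [[-0.993, -0.116, 0.001], [-0.116, 0.993, -0.001], [-0.001, -0.001, -1.0]]
wrist_force: [-0.3, 0.0, 4.7]
gripper_width: 0.173
gripper_force: 29.9
```

Call:
{"fn": "send_path", "kwargs": {
  "deltas": [0, 0, 0, -0.2, 0, 0, 0, 0, 0, 0, -0.6, 0, 0, 0, 0, 0, 0, -1.2, 0, 0, 0, 0, 0, 0, -2, 0, 0, 0, 0, 0, 0, -3, 0, 0, 0, 0, 0, 0, -3.8, 0, 0, 0, 0, 0, 0, -3.8, 0, 0, 0, 0, 0, 0, -3.8, 0, 0, 0]
}}

```text
time_s: 10.3
tcp_pos: [0.5323, -0.2986, 0.2046]
ee_rot: [[-0.993, -0.116, 0.002], [-0.116, 0.993, 0.0], [-0.002, -0.0, -1.0]]
wrist_force: [-0.1, -0.4, -0.8]
gripper_width: 0.174
gripper_force: 29.8
```

```bash
python3 - <<'E'
from h import *
c=r.capture("side");s=r.capture("scene")
print(r.sense()["tcp_pos"])
cv2.imwrite("pics/l.png",np.hstack([c["pixels"][150:450,200:520],s["pixels"][150:450,320:640]])[:,:,::-1])
go([.412,.233,.204],90);
E
```

```text
[ 0.53123339 -0.29826329  0.20200843]
shift [ 0.057   0.5415 -0.0009] norm 0.544 turn [ 0.09 -0.14  6.64]
```

View pics/l.png

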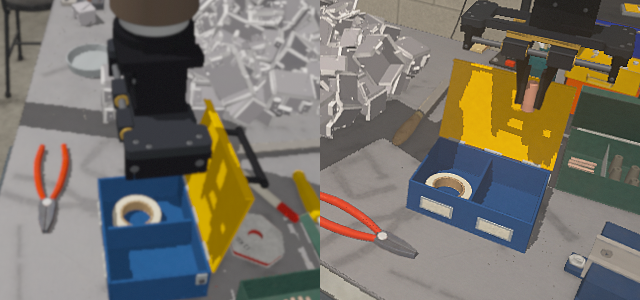

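The scene crop shows the nozzle held upright between the fingers at (530,95), the flap still up and the tape in the bin. I'll carry it to the dish.

Call:
{"fn": "send_path", "kwargs": {
  "deltas": [0, 1.14, 0.6, 0, 0, 0, 0.5, 0, 1.14, 1.6, 0, 0, 0, 1, 0, 1.14, 2.6, 0, 0, 0, 1.5, 0, 1.14, 3.6, 0, 0, 0, 2, 0, 1.14, 4.6, 0, 0, 0, 2.5, 0, 1.14, 5.6, 0, 0, 0, 3, 0, 1.14, 6.6, 0, 0, 0, 3.3, 0, 1.14, 7.4, 0, 0, 0, 3.3]
}}

```text
time_s: 11.2
tcp_pos: [0.4312, 0.0637, 0.2021]
ee_rot: [[-1.0, -0.001, -0.003], [-0.001, 1.0, -0.001], [0.003, -0.001, -1.0]]
wrist_force: [1.4, 0.7, 0.1]
gripper_width: 0.172
gripper_force: 29.8
```

```bash
python3 -c "
from h import *
go([.412,.233,.204],90)"
```

```text
shift [ 0.0191  0.1694 -0.0021] norm 0.17 turn [-0.08 -0.16  0.06]
```

Call:
{"fn": "send_path", "kwargs": {
  "deltas": [0, 0.3, 0.8, 0, 0, 0, 0, 0, 0.38, 1.8, 0, 0, 0, 0, 0, 0.38, 2.7, 0, 0, 0, 0, 0, 0.38, 3.3, 0, 0, 0, 0, 0, 0.38, 3.3, 0, 0, 0, 0, 0, 0.38, 3.3, 0, 0, 0, 0, 0, 0.38, 3.3, 0, 0, 0, 0]
}}

```text
time_s: 11.9
tcp_pos: [0.413, 0.2261, 0.2023]
ee_rot: [[-1.0, -0.0, -0.002], [-0.0, 1.0, -0.002], [0.002, -0.002, -1.0]]
wrist_force: [-0.2, -0.5, 0.0]
gripper_width: 0.169
gripper_force: 29.8
```

```bash
python3 - <<'E'
from h import *
go([.412,.233,.02],90)
for n in("scene","wrist","side"):
    c=r.capture(n);P,u,v=pts(c)
    px=c["pixels"].astype(int);g=c["z_map"]>0
    pink=((px[...,0]-px[...,2]>40)&(px[...,0]-px[...,1]>35)&(px[...,0]>110))[g]
    k=pink&(np.hypot(P[:,0]-.412,P[:,1]-.233)<.04)&(P[:,2]>.15)
    if k.any(): print(n,k.sum(),np.percentile(P[k],[2,98],axis=0).round(4))
    d=P[(P[:,2]>.017)&(P[:,2]<.0235)&(np.hypot(P[:,0]-.429,P[:,1]-.234)<.062)];print(n,len(d),d.min(0),d.max(0))
    k=(np.abs(P[:,0]-.412)<.075)&(abs(P[:,1]-.233)<.12)&(P[:,2]>.03)&(P[:,2]<.15);print("near",k.sum(),P[k].min(0) if k.any() else "")
E
```

```text
shift [0.0007 0.0073 0.1823] norm 0.182 turn [-0.11 -0.11  0.02]
scene 48 [[0.4015 0.2148 0.1909]
 [0.414  0.2312 0.2278]]
scene 347 [0.37122537 0.1741751  0.0170197 ] [0.4875152  0.29261784 0.02317953]
near 22 [0.48474481 0.11336669 0.05519678]
wrist 373 [[0.4057 0.2204 0.1939]
 [0.4091 0.2332 0.2132]]
wrist 1041 [0.37204631 0.17791427 0.01702553] [0.48361231 0.29254861 0.0234835 ]
near 0 
side 241 [0.37235043 0.17507449 0.01701402] [0.48560859 0.29440273 0.02348818]
near 0
```

Call:
{"fn": "send_path", "kwargs": {
  "deltas": [0, 0.02, 0.12, 0.6, 0, 0, 0, 0, 0.02, 0.12, 1.4, 0, 0, 0, 0, 0.02, 0.12, 2.2, 0, 0, 0, 0, 0.02, 0.12, 2.9, 0, 0, 0, 0, 0.02, 0.12, 3.36, 0, 0, 0, 0, 0.02, 0.12, 3.6, 0, 0, 0, 0, 0.02, 0.12, 3.68, 0, 0, 0, 0, 0.02, 0.12, 3.68, 0, 0, 0]
}}

```text
time_s: 12.85
tcp_pos: [0.4127, 0.2326, 0.0193]
ee_rot: [[-1.0, -0.0, -0.0], [-0.0, 1.0, -0.001], [0.0, -0.001, -1.0]]
wrist_force: [-0.7, -0.4, -0.1]
gripper_width: 0.171
gripper_force: 29.8
```

Call:
{"fn": "send_path", "kwargs": {
  "deltas": [0, 0, 0, 0.02, 0, 0, 0, 0, 0, 0, 0.04, 0, 0, 0, 0, 0, 0, 0.04, 0, 0, 0, 0, 0, 0, 0.04, 0, 0, 0]
}}

```text
time_s: 13.25
tcp_pos: [0.4128, 0.2333, 0.0178]
ee_rot: [[-1.0, -0.001, 0.001], [-0.001, 1.0, 0.001], [-0.001, 0.001, -1.0]]
wrist_force: [-0.2, 0.6, 0.2]
gripper_width: 0.177
gripper_force: 29.8
```

Call:
{"fn": "send_path", "kwargs": {
  "deltas": [0, 0, 0, 0.02, 0, 0, 0, 0, 0, 0, 0.04, 0, 0, 0, 0, 0, 0, 0.04, 0, 0, 0, 0, 0, 0, 0.04, 0, 0, 0]
}}

```text
time_s: 13.65
tcp_pos: [0.4126, 0.2331, 0.0153]
ee_rot: [[-1.0, -0.001, -0.0], [-0.001, 1.0, -0.0], [0.0, -0.0, -1.0]]
wrist_force: [0.9, -0.2, 0.4]
gripper_width: 0.174
gripper_force: 29.8
```

Call:
{"fn": "send_path", "kwargs": {
  "deltas": [0, 0, 0, 0.01, 0, 0, 0, 0, 0, 0, 0.02, 0, 0, 0, 0, 0, 0, 0.02, 0, 0, 0, 0, 0, 0, 0.02, 0, 0, 0]
}}

```text
time_s: 14.05
tcp_pos: [0.4127, 0.2332, 0.0151]
ee_rot: [[-1.0, -0.001, 0.0], [-0.001, 1.0, -0.0], [-0.0, -0.0, -1.0]]
wrist_force: [-2.0, -0.7, 7.8]
gripper_width: 0.172
gripper_force: 30.0
```

Contact shows as 7.8 N upward at the expected height. I'll release gently and retract.

Call:
{"fn": "send_path", "kwargs": {
  "deltas": [0.2, 0, 0, 0, 0, 0, 0, 0.25, 0, 0, 0, 0, 0, 0, 0.3, 0, 0, 0, 0, 0, 0, 0.4, 0, 0, 0, 0, 0, 0, 0.4, 0, 0, 0, 0, 0, 0, 0.4, 0, 0, 0, 0, 0, 0]
}}

```text
time_s: 14.65
tcp_pos: [0.4125, 0.2331, 0.0142]
ee_rot: [[-1.0, -0.001, -0.0], [-0.001, 1.0, -0.0], [0.0, -0.0, -1.0]]
wrist_force: [-1.4, 0.5, 0.3]
gripper_width: 0.391
gripper_force: 0.0
```

Call:
{"fn": "send_path", "kwargs": {
  "deltas": [0.4, 0, 0, -0.2, 0, 0, 0, 0.4, 0, 0, -0.6, 0, 0, 0, 0.4, 0, 0, -1.2, 0, 0, 0, 0.4, 0, 0, -2, 0, 0, 0, 0.4, 0, 0, -3, 0, 0, 0, 0.4, 0, 0, -3.6, 0, 0, 0, 0.4, 0, 0, -3.6, 0, 0, 0, 0.4, 0, 0, -3.6, 0, 0, 0]
}}

```text
time_s: 15.45
tcp_pos: [0.4124, 0.2332, 0.1954]
ee_rot: [[-1.0, -0.001, 0.001], [-0.001, 1.0, 0.002], [-0.001, 0.002, -1.0]]
wrist_force: [-0.1, -0.4, -0.6]
gripper_width: 0.399
gripper_force: 0.0
```

```bash
python3 - <<'E'
from h import *
c=r.capture("side");s=r.capture("scene");P,u,v=pts(s)
px=s["pixels"].astype(int);g=s["z_map"]>0
pink=((px[...,0]-px[...,2]>40)&(px[...,0]-px[...,1]>35)&(px[...,0]>110))[g]
k=pink&(np.hypot(P[:,0]-.412,P[:,1]-.233)<.06);N=P[k];print(k.sum(),N.min(0),N.max(0),N[N[:,2]<.02].mean(0),N[N[:,2]>.035].mean(0))
cv2.imwrite("pics/f.png",np.hstack([cv2.resize(s["pixels"][220:340,150:270],(360,360)),cv2.resize(c["pixels"][150:450,200:500],(360,360))])[:,:,::-1])
E
```

```text
137 [0.36742377 0.22254    0.00400837] [0.4192641  0.25611353 0.4604849 ] [0.40753734 0.22694526 0.01242173] [0.40890231 0.23094983 0.05975201]
```

View pics/f.png

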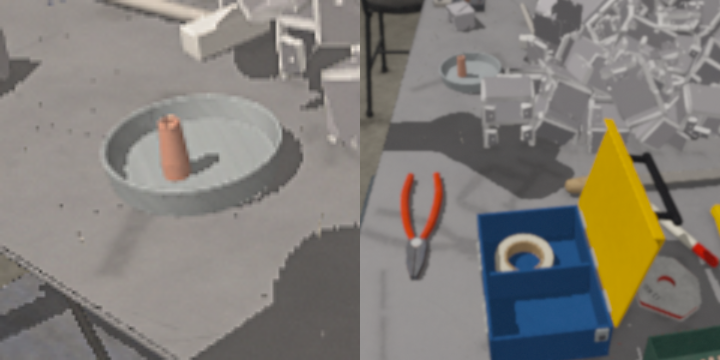

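The final views show the nozzle standing upright in the dish (left, at (172,150)). The flap is up at (615,210) and the tape is in the bin at (525,253). The arm is clear of everything.

```bash
python3 -c "
from station import r
print(r.finish_job())"
```

```text
the job is handed in; nothing more can be done
None
```

I handed the job in after about 15.5 s of robot time. In the last pictures the nozzle stands upright in the dish about 17 mm from its centre, the flap is up, the tape is in the bin and the arm is clear; no verdict was returned.

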